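# Put the loose power-supply parts back with their mates

## Robot

A 6-joint arm with a two-finger parallel gripper is mounted at the origin on the work surface. World frame = base frame: x ahead of the robot, y to its left, z up, the work surface at z = 0. Lengths are in m, angles in rad, forces in N, time in s.
With the tool pointing down it reaches from about 0.275 to 0.75 m from the base axis. Payload 10.2 kg.
Tool frame: the origin (TCP) lies at the very end of the fingers, on their centre line; the grasp point (between the pads) lies 19 mm behind it; z points along the fingers, x is the direction in which the jaws open and shut, and the axes are right-handed (so a half turn about z gives the same grasp; the last joint's range is limited). The gripper opens to 88 mm and grips with 3 to 60 N. Pads are 18 mm wide; open, the fingers measure 123 mm over their backs; the gripper's body (75 mm by 187 mm) begins 45 mm behind the grasp point.
Start: joints at [-0.223, 0.313, 1.498, -0, 1.331, -0.223], TCP at [0.525, -0, 0.239] pointing down, gripper open.
Joint ranges: [-2.94, 2.94], [-0.97, 2.17], [0.19, 2.56], [-1.23, 4.37], [0.02, 3.11], [-2.88, 2.88]. Speed limits (rad/s): [2.39, 2.39, 3.01, 3.14, 3.14, 3.14].

## Interface

Orientations are given as a unit quaternion [w, x, y, z].
In Python, from cell import ctrl gives the robot as it stands.
- The arm moves only by the tool carry_out, never from a script. Its arguments are lists of equal length, an entry for each row: "xyz": the shift along the world's x, y, z in mm, a list of three; "turn": the turn, a rotation vector about the world's x, y, z in degrees, a list of three; "jaw": the gripper command: -1 is fully open, 1 is shut, values between are in proportion. A call has 1 to 12 rows; each row shifts and turns the commanded pose from where the row before left it; what a row does not reach is not made up. A row lasts 1/10 s, in which the tool goes at most 50 mm and 8.59 degrees, less where a joint would pass 70% of its speed; a pose out of reach is approached as far as the arm can. A call with a gripper value outside its range is refused whole. The fingers move at their own pace and stop on an object; "squeeze" is the grip in N (left out, the last holds). Time passes only in rows, so rows that do not move let the fingers close. It gives the time, the measured TCP pose, the force and the opening at its end, in the units of the state.
- ctrl.observe(): the state, without advancing time (a new reading comes with each control period).
- ctrl.grab_frame(name): name is "scene" or "side" or "wrist"; returns the picture (384x512x3 uint8, red, green, blue); there is no depth.
- ctrl.camera_model(name): a dict with "fx", "fy", "cx", "cy" (pixels), "dist_coeffs" ([k1, k2, p1, p2, k3] as OpenCV has them; the pictures are not rectified), "eye" and "rotation" of the camera in the world. Camera axes: x right, y down, z forward; pixel columns grow to the right and rows downward; lengths in m; the calibration is good to about 2 mm. A picture is of the moment at which its call begins: read the wrist's pose just before it. camera_model takes no time and is no camera call; for the wrist camera it gives the pose at the moment of the call.
- ctrl.sign_off(): hands the job in, once; it reports no verdict.
The state is a dict: "t": time; "joint_pos": joint angles; "qvel": joint speeds; "joint_efforts": joint torques, N m; "ee_pos": TCP position; "eef_rot": TCP orientation; "ft_force": force on the tool from outside, world axes, zero at the start; "torque": the same for the moment, N m; "width": opening from 0.0 (shut) to 1.0 (fully open).
Only numpy, scipy, OpenCV 4.12 (cv2) and the standard library are available. Lean on these libraries where they do the work, as an engineer would, in place of code of your own. Each camera call takes 0.05 s, during which the arm holds its last target.

## Task

Put the parts lying about on the soldering mat back into the parts tray: each goes into the bin that already holds one of the same kind and size, set down upright on the bin's floor in the free half next to its mate, not dropped. The fat capacitor and the long heat sink have no mate in the tray: leave them where they stand.

Things in the scene. Friction and masses are not known exactly. Their poses are not given: they have to be found in the camera images.
- capacitor: Loose screw-terminal capacitor standing upright: black cylinder 36 mm in diameter, 48 mm tall (52 with the two small metal screws on its top). The slimmer of the two loose capacitors. 55 to 100 g. Origin: centre of the underside; z up.
- choke: Loose ring choke: a ring wound with thick copper wire, 43 mm in diameter, standing on edge on a black plastic foot. Foot 42 (x) by 26 (y) by 6 mm high; ring flat in the x-z plane, 18 mm thick along y, top at 47 mm. Grip it across the ring's thickness (along its y), above the foot. 50 to 85 g. Origin: centre of the underside; z up.
- transformer: Loose small transformer: grey laminated steel core 44 (x) by 18 (y) mm with a copper winding bulging out on both broad sides, on a black foot; overall 44 (x) by 36 (y) by 40 mm tall. The winding is 30 mm wide in x, 36 mm over both sides in y, and reaches to 36 mm height. 165 to 290 g. Origin: centre of the underside; z up.
- heatsink: Loose aluminium heat sink, a comb of 7 upright fins on one back plate: 40 (x) by 30 (y) by 42 mm tall, can be gripped across its y or x like a block. The shorter of the two loose heat sinks. 50 to 90 g. Origin: centre of the underside; z up.
- big_capacitor: Look-alike that has no mate in the tray, to be left alone: loose black capacitor like the other, equally tall (52 mm with screws) but fatter, 50 mm in diameter, standing upright. Origin: centre of the underside; z up.
- long_heatsink: Look-alike that has no mate in the tray, to be left alone: loose aluminium heat sink like the other but longer, 60 (x) by 30 (y) by 42 mm tall, 10 fins. Origin: centre of the underside; z up.
- bin_capacitor: Grey bin in the plywood tray that holds a fixed slim capacitor (36 across, 52 tall) upright at x = +31 mm. 118 (x) by 76 (y) by 13 mm high, walls 2.5, floor 3 mm. Fixed. Origin: centre of its underside; x along its length, away from the robot; z up. Free half: x -55 to +8 mm, middle x = -24, y = 0, floor z = +3 mm. Four such bins side by side, 78 mm apart along y, in any order; tray rim lower.
- bin_choke: Grey bin in the plywood tray that holds a fixed ring choke (42 x 26, 47 tall) upright at x = +31 mm. 118 (x) by 76 (y) by 13 mm high, walls 2.5, floor 3 mm. Fixed. Origin: centre of its underside; x along its length, away from the robot; z up. Free half: x -55 to +8 mm, middle x = -24, y = 0, floor z = +3 mm. Four such bins side by side, 78 mm apart along y, in any order; tray rim lower.
- bin_transformer: Grey bin in the plywood tray that holds a fixed transformer (44 x 36, 40 tall) upright at x = +31 mm. 118 (x) by 76 (y) by 13 mm high, walls 2.5, floor 3 mm. Fixed. Origin: centre of its underside; x along its length, away from the robot; z up. Free half: x -55 to +8 mm, middle x = -24, y = 0, floor z = +3 mm. Four such bins side by side, 78 mm apart along y, in any order; tray rim lower.
- bin_heatsink: Grey bin in the plywood tray that holds a fixed short heat sink (40 x 30, 42 tall) upright at x = +31 mm. 118 (x) by 76 (y) by 13 mm high, walls 2.5, floor 3 mm. Fixed. Origin: centre of its underside; x along its length, away from the robot; z up. Free half: x -55 to +8 mm, middle x = -24, y = 0, floor z = +3 mm. Four such bins side by side, 78 mm apart along y, in any order; tray rim lower.
Things that resemble listed ones, but are neither listed nor needed, are in the scene too. Leave any yellow look-alike of the bin_choke alone.

How it is judged:
At the end, for the whole second after the job is handed in: The slim capacitor, the ring choke, the transformer and the short heat sink each stand in the bin that holds their like, in its free half, upright within 7 degrees, on the floor (underside within 5 mm of it), at rest; the fat capacitor and the long heat sink stand within 15 mm of where they were (x of capacitor in the frame of bin_capacitor between -0.048 and 0.005 m and y of capacitor in the frame of bin_capacitor between -0.028 and 0.028 m and z of capacitor in the frame of bin_capacitor between -0.003 and 0.008 m and angle between each of capacitor, choke, transformer, heatsink, big_capacitor, long_heatsink's own z axis and vertical below 0.12 rad and linear speed of each of capacitor, choke, transformer, heatsink, big_capacitor, long_heatsink below 0.02 m/s and x of choke in the frame of bin_choke between -0.048 and 0.005 m and y of choke in the frame of bin_choke between -0.028 and 0.028 m and z of choke in the frame of bin_choke between -0.003 and 0.008 m and x of transformer in the frame of bin_transformer between -0.048 and 0.005 m and y of transformer in the frame of bin_transformer between -0.028 and 0.028 m and z of transformer in the frame of bin_transformer between -0.003 and 0.008 m and x of heatsink in the frame of bin_heatsink between -0.048 and 0.005 m and y of heatsink in the frame of bin_heatsink between -0.028 and 0.028 m and z of heatsink in the frame of bin_heatsink between -0.003 and 0.008 m and distance of each of big_capacitor, long_heatsink from where it was at the start of the episode below 0.015 m); the robot touches nothing.
It fails at once if the big capacitor, which does not belong in the tray, is shifted by more than 15 mm or lifted (distance of big_capacitor from where it was at the start of the episode above 0.015 m).
It fails at once if the long heatsink, which does not belong in the tray, is shifted by more than 15 mm or lifted (distance of long_heatsink from where it was at the start of the episode above 0.015 m).
It fails at once if a part is dropped (falls freely by more than about 2 cm) instead of being set down ((linear speed of capacitor above 0.62 m/s and contact force between the fingers and capacitor below 0.05 N) or (linear speed of choke above 0.62 m/s and contact force between the fingers and choke below 0.05 N) or (linear speed of transformer above 0.62 m/s and contact force between the fingers and transformer below 0.05 N) or (linear speed of heatsink above 0.62 m/s and contact force between the fingers and heatsink below 0.05 N)).
It also fails if it takes over 99 s, if anything falls off the work surface, if the arm or the gripper's body presses on something with over 40 N, if the wrist force passes 120 N, or if a joint passes its speed limit or range.

## Working session

There is one attempt and no reset: what is moved stays moved. The work goes in short steps, Python scripts to look and compute and a tool call to move; the robot and the scene stay as the last step left them, time stands still between calls to the robot, and variables do not carry over. Pictures are saved under pics/ and viewed, and the job is handed in when it is done.

Besides the shell and the picture viewer there is one more tool, called after ">>>" as name(argument=value, ...) on one line, values as JSON. carry_out: Moves the arm, as the interface text tells. Its arguments: {"type":"object","properties":{"xyz":{"type":"array","items":{"type":"array","items":{"type":"number"}}},"turn":{"type":"array","items":{"type":"array","items":{"type":"number"}}},"jaw":{"type":"array","items":{"type":"number"}},"squeeze":{"type":"number"}},"required":["xyz","turn","jaw"]}

```bash
mkdir -p pics; ls
python3 - <<'E'
from cell import ctrl
import cv2
for n in ["scene","side","wrist"]:
    m=ctrl.camera_model(n); print(n,m)
    cv2.imwrite(f"pics/{n}0.png",ctrl.grab_frame(n)[:,:,::-1])
print(ctrl.observe())
E
```

```text
pics
scene {'fx': 423.42298682437155, 'fy': 423.42298682437155, 'cx': 259.19305440196297, 'cy': 185.04558656096933, 'dist_coeffs': array([-0.03506564,  0.        ,  0.        ,  0.        ,  0.        ]), 'eye': array([1.25758114, 0.41107268, 0.65971538]), 'rotation': array([-0.22796977,  0.45342341,  0.76724856, -0.3921309 ])}
side {'fx': 406.351262732418, 'fy': 406.351262732418, 'cx': 259.45664897216454, 'cy': 189.60886959903226, 'dist_coeffs': array([0.02908231, 0.        , 0.        , 0.        , 0.        ]), 'eye': array([0.31170449, 0.53353428, 0.71662212]), 'rotation': array([ 0.07221315, -0.19194949,  0.91455404, -0.34861377])}
wrist {'fx': 277.8528420086647, 'fy': 277.8528420086647, 'cx': 254.2771961701272, 'cy': 187.87729163662246, 'dist_coeffs': array([0.01287113, 0.        , 0.        , 0.        , 0.        ]), 'eye': array([0.5256688 , 0.08345369, 0.38491566]), 'rotation': array([ 1.63134234e-01,  9.86603571e-01, -1.89737187e-04, -7.60564896e-04])}
{'t': 0.15, 'joint_pos': array([-2.23378917e-01,  3.13336082e-01,  1.49820547e+00, -1.37808984e-05,
        1.33099449e+00, -2.23389591e-01]), 'qvel': array([-0.00077752, -0.00188109, -0.00154636, -0.00037462, -0.00078304,
       -0.00074241]), 'joint_efforts': array([ 1.56247002e-03, -4.02303922e+01, -2.52316958e+01,  6.93405792e-02,
        3.44249513e-02, -9.17278635e-05]), 'ee_pos': array([5.24834853e-01, 3.30166646e-05, 2.38306555e-01]), 'eef_rot': array([-9.79679000e-05,  9.99999889e-01,  6.97685533e-06, -4.61453275e-04]), 'ft_force': array([ 0.12289502, -0.25349374,  0.40763923]), 'torque': array([-0.00243997, -0.02024333, -0.02892643]), 'width': 0.9965337430813453}
```

View pics/scene0.png

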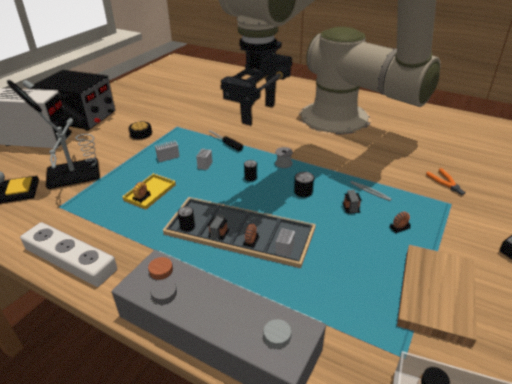

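View pics/side0.png

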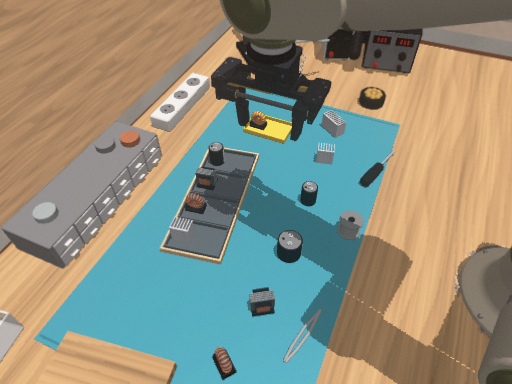

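View pics/wrist0.png

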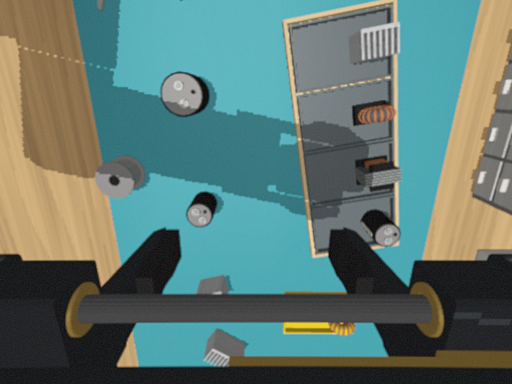

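The bins run, in order, capacitor, transformer, choke and heat sink (wrist image, bottom to top), all at x around 0.65. The loose parts are a slim and a fat capacitor, two heat sinks, a transformer and a choke. There are also distractors: a grey spool, a yellow bin and a tape roll. I'll zoom in to measure.

```bash
cat > h.py <<'E'
import numpy as np, cv2
from scipy.spatial.transform import Rotation as R
from cell import ctrl
def model(n):
    m=ctrl.camera_model(n); return m
def rays(m,uv):
    K=np.array([[m['fx'],0,m['cx']],[0,m['fy'],m['cy']],[0,0,1]])
    p=cv2.undistortPoints(np.float64(uv).reshape(-1,1,2),K,m['dist_coeffs']).reshape(-1,2)
    q=m['rotation']; Rm=R.from_quat([q[1],q[2],q[3],q[0]]).as_matrix()
    d=np.c_[p,np.ones(len(p))]@Rm.T
    return m['eye'],d
def plane(m,uv,z):
    e,d=rays(m,uv); s=(z-e[2])/d[:,2]; return e+d*s[:,None]
def proj(m,P):
    K=np.array([[m['fx'],0,m['cx']],[0,m['fy'],m['cy']],[0,0,1]])
    q=m['rotation']; Rm=R.from_quat([q[1],q[2],q[3],q[0]]).as_matrix()
    c=(np.float64(P).reshape(-1,3)-m['eye'])@Rm
    return cv2.projectPoints(c.reshape(-1,1,3),np.zeros(3),np.zeros(3),K,m['dist_coeffs'])[0].reshape(-1,2)
E
python3 - <<'E'
from h import *
for n,(a,b,c,d) in {"side":(90,270,130,390),"scene":(120,250,130,430)}.items():
    im=cv2.imread(f"pics/{n}0.png")
    if n=="side": a,b,c,d=100,384,150,410
    k=min(800/(d-c),600/(b-a)); k=int(k*10)/10
    cv2.imwrite(f"pics/{n}0z.png",cv2.resize(im[a:b,c:d],None,fx=k,fy=k,interpolation=cv2.INTER_CUBIC)); print(n,k,(c,a))
E
```

```text
side 2.1 (150, 100)
scene 2.6 (130, 120)
```

View pics/side0z.png

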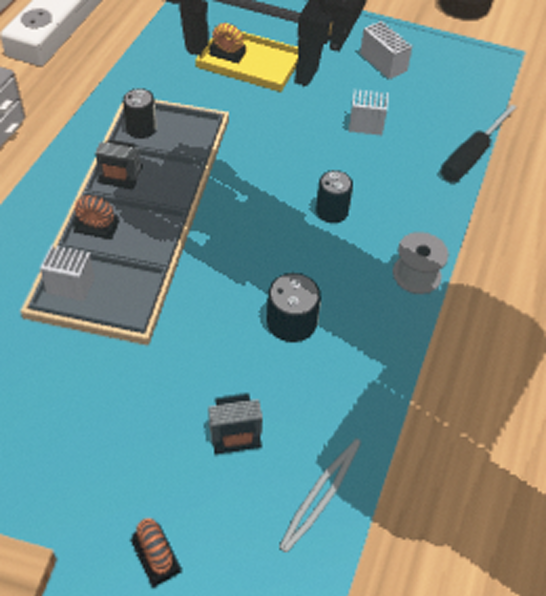

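View pics/scene0z.png

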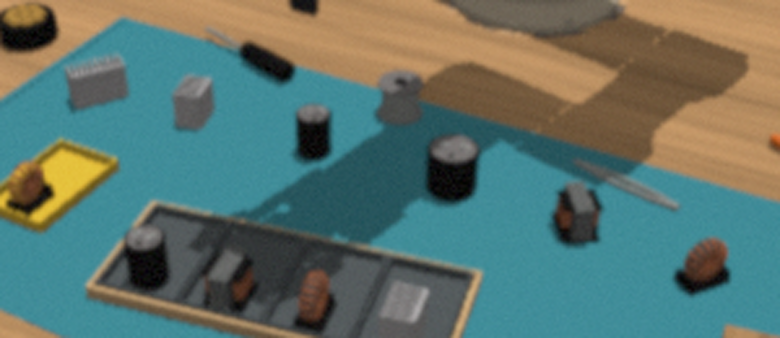

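Run:
```python
from h import *
np.set_printoptions(precision=4,suppress=True)
m=model("side")
def S(l,z): return plane(m,np.float64(l)/2.1+[150,100],z)
print("tray",S([(133,101),(228,113),(150,342),(22,314)],0.01))
print("cap top",S([(336,181)],.048),"big",S([(295,291)],.048),"hs top",S([(370,100)],.042),"long",S([(387,45)],.042))
print("choke top",S([(155,535)],.045),"foot",S([(134,541),(155,584),(180,569)],.006))
print("tr top", S([(209,408),(258,398),(262,425),(212,432)],.04), "foot",S([(216,453),(261,445)],.003))
im=cv2.imread("pics/wrist0.png"); cv2.imwrite("pics/wrist0z.png",cv2.resize(im[0:280,80:420],None,fx=2.1,fy=2.1,interpolation=cv2.INTER_CUBIC))
```

```text
tray [[ 0.7286 -0.1266  0.01  ]
 [ 0.6141 -0.1539  0.01  ]
 [ 0.5542  0.167   0.01  ]
 [ 0.6833  0.189   0.01  ]]
cap top [[ 0.4512 -0.0673  0.048 ]] big [[0.441  0.0819 0.048 ]] hs top [[ 0.4578 -0.2096  0.042 ]] long [[ 0.4689 -0.3148  0.042 ]]
choke top [[0.46   0.3361 0.045 ]] foot [[0.482  0.3357 0.006 ]
 [0.4514 0.3581 0.006 ]
 [0.4384 0.3402 0.006 ]]
tr top [[0.4672 0.2205 0.04  ]
 [0.4322 0.1948 0.04  ]
 [0.4195 0.2167 0.04  ]
 [0.4558 0.2395 0.04  ]] foot [[0.4523 0.2398 0.003 ]
 [0.419  0.2172 0.003 ]]
```

View pics/wrist0z.png

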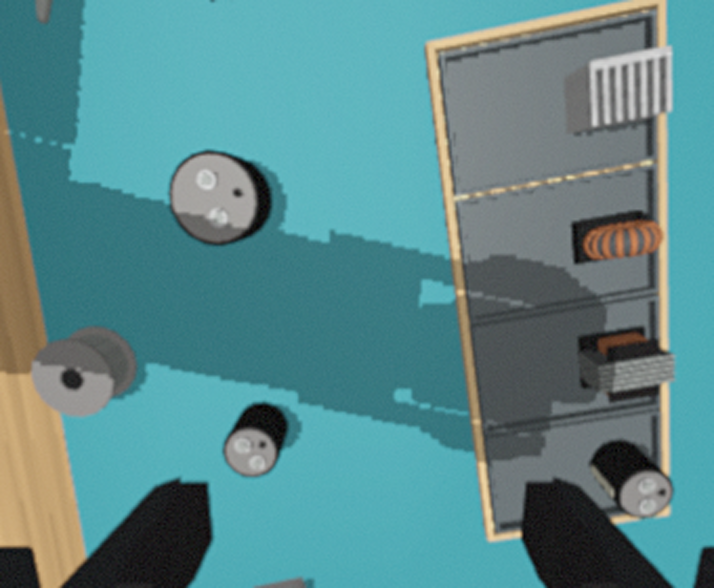

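Run:
```python
from h import *
np.set_printoptions(precision=4,suppress=True)
m=model("wrist")
def S(l,z): return plane(m,np.float64(l)/2.1+[80,0],z)
T=S([(428,43),(664,0),(669,516),(489,541)],0.009); print("tray",T,T.mean(0))
for i in range(4): print(np.linalg.norm(T[i]-T[(i+1)%4]),np.degrees(np.arctan2(*(T[i]-T[(i+1)%4])[1::-1])))
D=S([(456,198),(654,162),(471,322),(657,290),(485,436),(659,404)],.013);print("div",D)
print("cap mate", S([(645,493)],.048),"cap",S([(251,451)],.048),"big",S([(213,196)],.048))
```

```text
tray [[ 0.5601  0.1645  0.009 ]
 [ 0.6889  0.1844  0.009 ]
 [ 0.7459 -0.1379  0.009 ]
 [ 0.6164 -0.1593  0.009 ]] [0.6528 0.0129 0.009 ]
0.13026537830156631 -171.22538658000778
0.3273032351799168 100.03183477254977
0.13122685967469971 9.378481311184533
0.32866647797333975 -80.13975803314628
div [[ 0.5795  0.0822  0.013 ]
 [ 0.6952  0.1018  0.013 ]
 [ 0.593   0.0064  0.013 ]
 [ 0.7092  0.0267  0.013 ]
 [ 0.6072 -0.0732  0.013 ]
 [ 0.7228 -0.0498  0.013 ]]
cap mate [[ 0.705  -0.0982  0.048 ]] cap [[ 0.4527 -0.0687  0.048 ]] big [[0.4418 0.0833 0.048 ]]
```

The tray centre is about (0.652, 0.014) with a yaw of about 10°. The slim capacitor is at about (0.452, -0.068) and the fat one at (0.441, 0.083). Next I'll look at the heat sinks close up.

>>> carry_out(xyz=[[-10,-40,0],[-10,-40,0],[-10,-40,0],[-10,-40,0],[-10,-40,0],[-10,-40,0],[0,-40,0],[0,0,0],[0,0,0]], turn=[[0,0,0],[0,0,0],[0,0,0],[0,0,0],[0,0,0],[0,0,0],[0,0,0],[0,0,0],[0,0,0]], jaw=[-1,-1,-1,-1,-1,-1,-1,-1,-1])

```text
t: 1.05
ee_pos: [0.4648, -0.2802, 0.2382]
eef_rot: [-0.0, 1.0, -0.001, -0.0]
ft_force: [-0.2, 0.2, -1.0]
width: 1.0
```

```bash
cat > snap.py <<'E'
import sys,pickle
from h import *
n=sys.argv[1]; cam=sys.argv[2] if len(sys.argv)>2 else "wrist"
m=model(cam); im=ctrl.grab_frame(cam)[:,:,::-1]
pickle.dump(m,open(f"pics/{n}.pkl","wb")); cv2.imwrite(f"pics/{n}_raw.png",im)
cv2.imwrite(f"pics/{n}.png",cv2.resize(im,None,fx=1.5,fy=1.5,interpolation=cv2.INTER_CUBIC))
s=ctrl.observe(); print(s['t'],s['ee_pos'],s['eef_rot'],s['width'],s['ft_force'])
E
python3 snap.py w1
```

```text
1.1 [ 0.46497556 -0.27942354  0.23843657] [-3.70504215e-04  9.99999904e-01  3.85138764e-05 -2.30402202e-04] 1.0026092695790556 [-0.05840253 -0.74342619 -0.54782197]
```

View pics/w1.png

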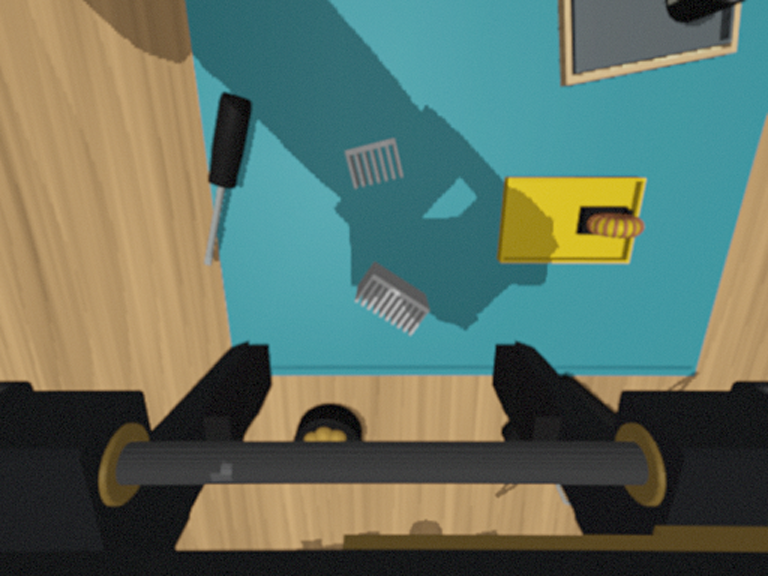

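Short heat sink: top face corners at about (346,149), (396,139), (403,178) and (354,188). The long one is at (392,300).

Run:
```python
from h import *
import pickle
np.set_printoptions(precision=4,suppress=True)
m=pickle.load(open("pics/w1.pkl","rb"))
P=plane(m,np.float64([(346,149),(396,139),(403,178),(354,188)])/1.5,.042); print(P,P.mean(0))
for i in range(4):
  d=P[(i+1)%4]-P[i]; print(np.linalg.norm(d),np.degrees(np.arctan2(d[1],d[0])))
L=plane(m,np.float64([(355,298),(412,333),(429,300),(374,264)])/1.5,.042);print(L,L.mean(0))
```

```text
[[ 0.4376 -0.2033  0.042 ]
 [ 0.4767 -0.196   0.042 ]
 [ 0.4825 -0.2255  0.042 ]
 [ 0.4431 -0.2333  0.042 ]] [ 0.46   -0.2145  0.042 ]
0.03977124739470796 10.612643213065574
0.03006070970916683 -78.70467989770079
0.04017452942834526 -168.83914933375416
0.030442991734092966 100.53118831097575
[[ 0.4418 -0.3282  0.042 ]
 [ 0.4927 -0.3623  0.042 ]
 [ 0.507  -0.3302  0.042 ]
 [ 0.4588 -0.2971  0.042 ]] [ 0.4751 -0.3295  0.042 ]
```

>>> carry_out(xyz=[[-0.5,6.5,0],[-0.5,6.5,0],[-0.5,6.5,0],[-0.5,6.5,0],[-0.5,6.5,0],[-0.5,6.5,-20],[-0.5,6.5,-20],[-0.5,6.5,-20],[-0.5,6.5,-20],[-0.5,6.5,-20],[0,0,0],[0,0,0]], turn=[[0,0,-7.9],[0,0,-7.9],[0,0,-7.9],[0,0,-7.9],[0,0,-7.9],[0,0,-7.9],[0,0,-7.9],[0,0,-7.9],[0,0,-7.9],[0,0,-7.9],[0,0,0],[0,0,0]], jaw=[-0.2,-0.2,-0.2,-0.2,-0.2,-0.2,-0.2,-0.2,-0.2,-0.2,-0.2,-0.2], squeeze=30)

```text
t: 2.3
ee_pos: [0.4604, -0.2144, 0.1395]
eef_rot: [-0.0, 0.773, -0.634, 0.0]
ft_force: [-0.6, -0.6, -0.5]
width: 0.601
```

```bash
python3 snap.py w2; python3 -c "
from h import *
print(np.degrees(R.from_quat(np.roll(ctrl.observe()['eef_rot'],-1)).as_matrix()[:,0]*0), R.from_quat(np.roll(ctrl.observe()['eef_rot'],-1)).as_matrix()[:,0], ctrl.observe()['joint_pos'])"
```

```text
2.35 [ 0.46056803 -0.21492135  0.13987022] [-1.53078544e-05  7.72979561e-01 -6.34430342e-01  8.59833212e-04] 0.6012641618109325 [-0.2591146   0.08836576  0.40113566]
[ 0. -0.  0.] [ 0.1949948  -0.9808034   0.00130984] [-6.67478586e-01  3.77945373e-01  1.68283864e+00 -3.88587813e-06
  1.07908870e+00  7.07066520e-01]
```

View pics/w2.png

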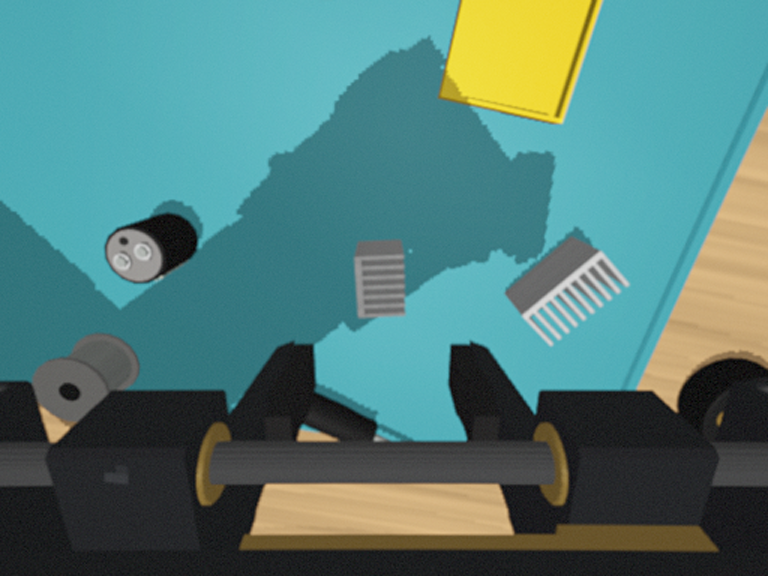

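The short heat sink is centred between the fingers and aligned with them. I'll go down and grip.

>>> carry_out(xyz=[[0,0,-30],[0,0,-30],[0,0,-30],[0,0,-20],[0,0,-15],[0,0,0],[0,0,0],[0,0,0],[0,0,0],[0,0,0],[0,0,0]], turn=[[0,0,0],[0,0,0],[0,0,0],[0,0,0],[0,0,0],[0,0,0],[0,0,0],[0,0,0],[0,0,0],[0,0,0],[0,0,0]], jaw=[-0.2,-0.2,-0.2,-0.2,-0.2,-0.2,1,1,1,1,1], squeeze=30)

```text
t: 3.45
ee_pos: [0.4605, -0.2153, 0.0147]
eef_rot: [-0.0, 0.772, -0.636, 0.001]
ft_force: [-1.2, 0.5, 7.1]
width: 0.338
```

>>> carry_out(xyz=[[0,0,15],[0,0,30],[0,0,30],[0,0,30],[10,20,0],[20,40,0],[20,45,0],[20,45,0],[20,45,0],[20,45,0],[20,45,0],[17,40,0]], turn=[[0,0,0],[0,0,0],[0,0,0],[0,0,0],[0,0,0],[0,0,0],[0,0,0],[0,0,0],[0,0,0],[0,0,0],[0,0,0],[0,0,-1]], jaw=[1,1,1,1,1,1,1,1,1,1,1,1])

```text
t: 4.65
ee_pos: [0.6075, 0.1124, 0.1189]
eef_rot: [-0.0, 0.766, -0.643, 0.0]
ft_force: [0.5, -0.5, -0.2]
width: 0.339
```

>>> carry_out(xyz=[[0,15,0],[0,0,0],[0,0,0]], turn=[[0,0,0],[0,0,0],[0,0,0]], jaw=[1,1,1])

```text
t: 4.95
ee_pos: [0.6066, 0.124, 0.1187]
eef_rot: [0.0, 0.766, -0.643, -0.0]
ft_force: [-0.9, 0.5, -0.4]
width: 0.34
```

```bash
python3 snap.py w3; python3 snap.py s3 side
```

```text
5.0 [0.60674171 0.1235256  0.11879472] [ 2.46285130e-04  7.65670456e-01 -6.43232999e-01 -2.33912706e-05] 0.33546642697403634 [ 0.31985445  0.35724262 -0.64175854]
5.05 [0.60684502 0.12333896 0.11886761] [ 1.51905981e-04  7.65497016e-01 -6.43439427e-01  8.16373693e-06] 0.33760967810901754 [ 0.16055692 -0.1593796  -0.32689081]
```

View pics/w3.png

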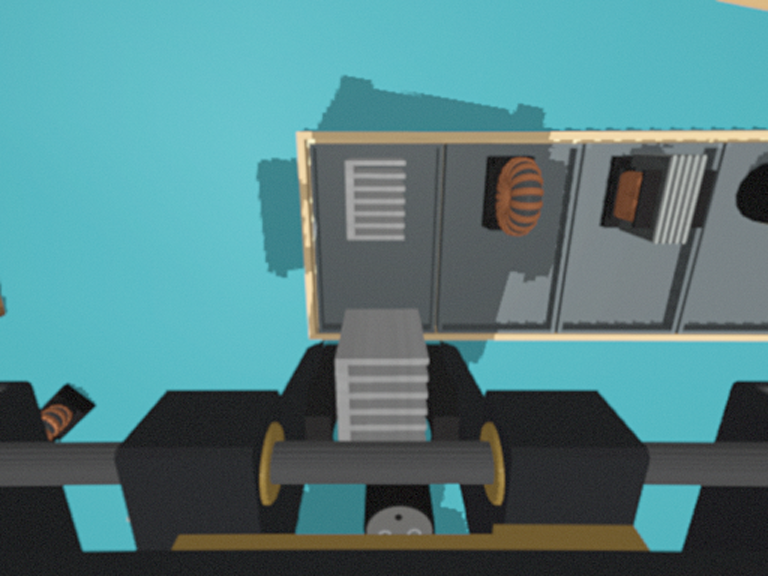

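View pics/s3.png

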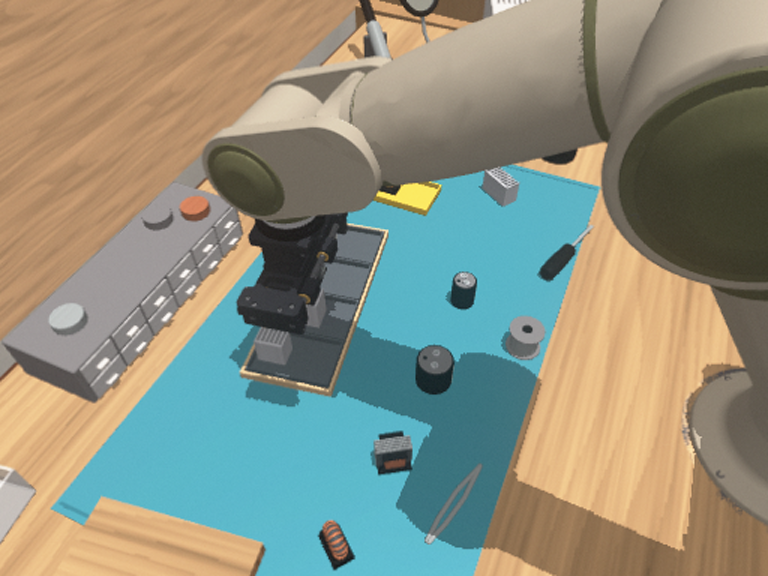

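The heat sink is held upright over its bin. This view shows the tray from another side, with rim corners at (298,132) and (312,340), so I'll cross-check the tray pose from it.

Run:
```python
from h import *
import pickle
np.set_printoptions(precision=4,suppress=True)
m=pickle.load(open("pics/w3.pkl","rb"))
c=np.array([.6515,.0145]);a=np.radians(10);ex=np.array([np.cos(a),np.sin(a)]);ey=np.array([-ex[1],ex[0]])
def loc(l,z):
    P=plane(m,np.float64(l)/1.5,z)[:,:2]-c; return np.c_[P@ex,P@ey]
print("rim corners", loc([(298,132),(312,340)],.009))
print("div tops", loc([(441,146),(437,330),(578,146),(557,330),(720,146),(680,330)],.013))
print("mate hs top", loc([(345,160),(405,160),(405,240),(347,240)],.042).mean(0))
```

```text
rim corners [[ 0.0636  0.163 ]
 [-0.0697  0.1622]]
div tops [[ 0.056   0.0806]
 [-0.0604  0.0779]
 [ 0.0557  0.0021]
 [-0.0604 -0.0017]
 [ 0.0553 -0.0784]
 [-0.0603 -0.0826]]
mate hs top [0.0286 0.118 ]
```

>>> carry_out(xyz=[[0,0,-25],[0,0,-25],[0,0,-20],[0,0,-12],[0,0,-6],[0,0,-3],[0,0,0],[0,0,0]], turn=[[0,0,0],[0,0,0],[0,0,0],[0,0,0],[0,0,0],[0,0,0],[0,0,0],[0,0,0]], jaw=[1,1,1,1,1,1,1,1])

```text
t: 5.85
ee_pos: [0.6075, 0.1249, 0.0286]
eef_rot: [-0.0, 0.766, -0.643, 0.001]
ft_force: [0.7, -1.0, -0.5]
width: 0.339
```

>>> carry_out(xyz=[[0,0,-3],[0,0,0],[0,0,0]], turn=[[0,0,0],[0,0,0],[0,0,0]], jaw=[1,1,1])

```text
t: 6.15
ee_pos: [0.607, 0.125, 0.0248]
eef_rot: [-0.0, 0.766, -0.643, 0.0]
ft_force: [0.6, -0.0, -1.0]
width: 0.339
```

>>> carry_out(xyz=[[0,0,-3],[0,0,0],[0,0,0]], turn=[[0,0,0],[0,0,0],[0,0,0]], jaw=[1,1,1])

```text
t: 6.45
ee_pos: [0.6071, 0.125, 0.0217]
eef_rot: [-0.0, 0.766, -0.643, 0.0]
ft_force: [0.6, 0.4, 0.1]
width: 0.339
```

>>> carry_out(xyz=[[0,0,-2],[0,0,0],[0,0,0]], turn=[[0,0,0],[0,0,0],[0,0,0]], jaw=[1,1,1])

```text
t: 6.75
ee_pos: [0.6072, 0.125, 0.0217]
eef_rot: [-0.0, 0.766, -0.643, 0.0]
ft_force: [-8.8, -1.3, 17.0]
width: 0.341
```

>>> carry_out(xyz=[[0,0,-2],[0,0,0],[0,0,0]], turn=[[0,0,0],[0,0,0],[0,0,0]], jaw=[1,1,1])

```text
t: 7.05
ee_pos: [0.6074, 0.1251, 0.0214]
eef_rot: [-0.0, 0.766, -0.642, 0.001]
ft_force: [-13.6, -1.7, 30.9]
width: 0.338
```

Contact is at TCP z = 0.0215, so the bin floor is at about 7 mm. I'll ease off the pressure, release and rise.

>>> carry_out(xyz=[[0,0,3.5],[0,0,0],[0,0,0],[0,0,0],[0,0,0],[0,0,10],[0,0,30],[0,0,40],[0,0,40],[0,0,0],[0,0,0]], turn=[[0,0,0],[0,0,0],[0,0,0],[0,0,0],[0,0,0],[0,0,0],[0,0,0],[0,0,0],[0,0,0],[0,0,0],[0,0,0]], jaw=[1,-0.1,-0.1,-0.1,-0.1,-0.1,-0.1,-0.1,-0.1,-0.1,-0.1])

```text
t: 8.15
ee_pos: [0.6071, 0.125, 0.1421]
eef_rot: [-0.0, 0.766, -0.643, 0.001]
ft_force: [-0.2, 0.4, -0.4]
width: 0.549
```

```bash
python3 snap.py w4
```

```text
8.2 [0.60658558 0.12497825 0.14074477] [ 3.23064510e-04  7.66048544e-01 -6.42782537e-01 -3.66370238e-04] 0.5470371504366096 [ 0.00649984 -0.98150203 -0.2511004 ]
```

View pics/w4.png

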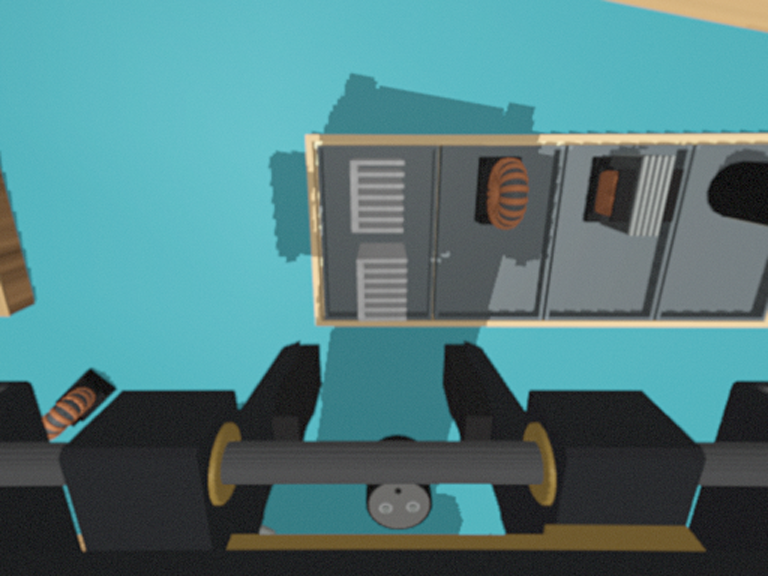

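The heat sink is standing in the free half next to its mate, around (382,282). Next I'll turn the jaw to about 45° and look at the choke and transformer.

>>> carry_out(xyz=[[-11,11,8],[-11,11,8],[-11,11,8],[-11,11,8],[-11,11,8],[-11,11,8],[-11,11,8],[-11,11,8],[-11,11,8],[-11,11,8],[-11,11,8],[-12,10,8]], turn=[[0,0,8.3],[0,0,8.3],[0,0,8.3],[0,0,8.3],[0,0,8.3],[0,0,8.3],[0,0,8.3],[0,0,8.3],[0,0,8.3],[0,0,8.3],[0,0,8.3],[0,0,8.3]], jaw=[-0.1,-0.1,-0.1,-0.1,-0.1,-0.1,-0.1,-0.1,-0.1,-0.1,-0.1,-0.1])

```text
t: 9.4
ee_pos: [0.4731, 0.2563, 0.236]
eef_rot: [0.0, 0.985, 0.173, -0.002]
ft_force: [0.6, 0.6, 0.2]
width: 0.55
```

>>> carry_out(xyz=[[0,0,0],[0,0,0],[0,0,0],[0,0,0],[0,0,0]], turn=[[0,0,8.3],[0,0,8.3],[0,0,8.3],[0,0,0],[0,0,0]], jaw=[-0.1,-0.1,-0.1,-0.1,-0.1])

```text
t: 9.9
ee_pos: [0.4738, 0.2559, 0.2363]
eef_rot: [-0.0, 0.926, 0.377, -0.001]
ft_force: [-0.5, -0.3, 0.4]
width: 0.551
```

```bash
python3 snap.py w5;python3 -c "
from h import *
x=R.from_quat(np.roll(ctrl.observe()['eef_rot'],-1)).as_matrix()[:,0];print(np.degrees(np.arctan2(x[1],x[0])))"
```

```text
9.95 [0.47383599 0.2559008  0.23650773] [-7.03302179e-05  9.26215954e-01  3.76992710e-01 -7.05654784e-04] 0.5474411872458391 [ 0.33773038 -0.0460078  -0.41883769]
44.29509174940883
```

View pics/w5.png

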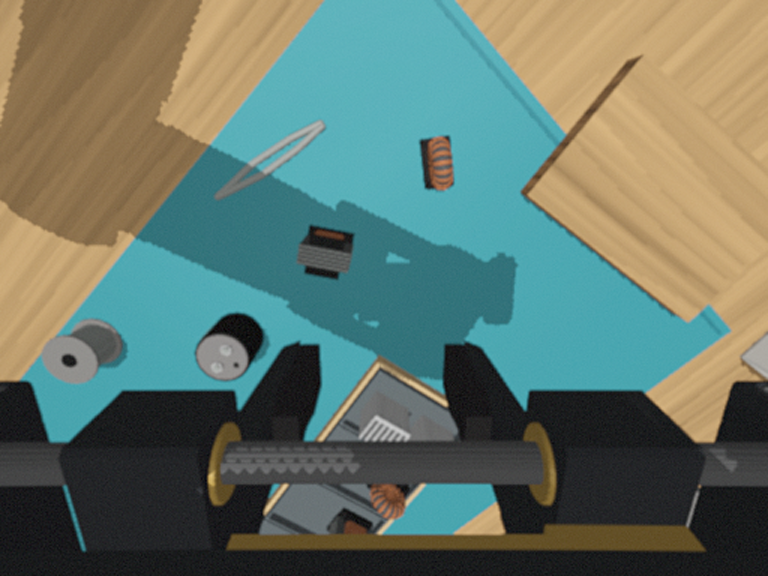

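Run:
```python
import cv2,numpy as np
im=cv2.imread("pics/w5_raw.png")
a=im[80:140,260:320]; b=im[140:200,190:250]
f=lambda x:cv2.resize(x,None,fx=6,fy=6,interpolation=cv2.INTER_CUBIC)
cv2.imwrite("pics/w5z.png",np.hstack([f(a),f(b)]))
```

```text
(no output)
```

View pics/w5z.png

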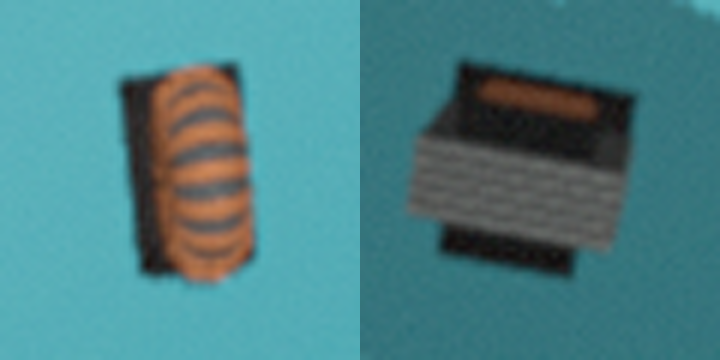

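Run:
```python
from h import *
import pickle
np.set_printoptions(precision=4,suppress=True)
m=pickle.load(open("pics/w5.pkl","rb"))
def q(l,o,z):
    P=plane(m,np.float64(l)/6+o,z); print(P[:,:2],P.mean(0)[:2])
    for i in range(4):
        d=P[(i+1)%4]-P[i]; print(" %.1f mm %.1f deg"%(np.linalg.norm(d)*1e3,np.degrees(np.arctan2(d[1],d[0]))))
q([(122,80),(240,65),(257,258),(142,273)],[260,80],.006)
q([(55,138),(272,172),(250,250),(45,213)],[190,140],.04)
# ring top centre, ring mid line
print(plane(m,np.float64([(205,168)])/6+[260,80],.046))
s=pickle.load(open("pics/s3.pkl","rb"))
```

```text
[[0.4393 0.3385]
 [0.4551 0.3581]
 [0.4874 0.3335]
 [0.4715 0.3135]] [0.4633 0.3359]
 25.2 mm 51.0 deg
 40.6 mm -37.4 deg
 25.5 mm -128.5 deg
 40.8 mm 142.2 deg
[[0.4236 0.2069]
 [0.4614 0.2334]
 [0.4698 0.2174]
 [0.4328 0.1929]] [0.4469 0.2127]
 46.2 mm 35.1 deg
 18.1 mm -62.2 deg
 44.4 mm -146.5 deg
 16.8 mm 123.3 deg
[[0.46   0.3361 0.046 ]]
```

>>> carry_out(xyz=[[-2,14,-5],[-2,14,-20],[-2,14,-20],[-2,14,-20],[-2,14,-20],[-2,10,-20],[0,0,0],[0,0,0]], turn=[[0,0,2],[0,0,2],[0,0,2],[0,0,1.7],[0,0,0],[0,0,0],[0,0,0],[0,0,0]], jaw=[-0.1,-0.1,-0.1,-0.1,-0.1,-0.1,-0.1,-0.1])

```text
t: 10.75
ee_pos: [0.4619, 0.3363, 0.1323]
eef_rot: [0.0, 0.898, 0.44, -0.0]
ft_force: [1.2, 0.2, 0.6]
width: 0.549
```

```bash
python3 snap.py w6
```

```text
10.8 [0.46229034 0.33616988 0.13300869] [3.55279219e-05 8.98013147e-01 4.39968297e-01 5.34182039e-04] 0.5523335464484667 [-0.55524513 -0.00513582  0.42077637]
```

View pics/w6.png

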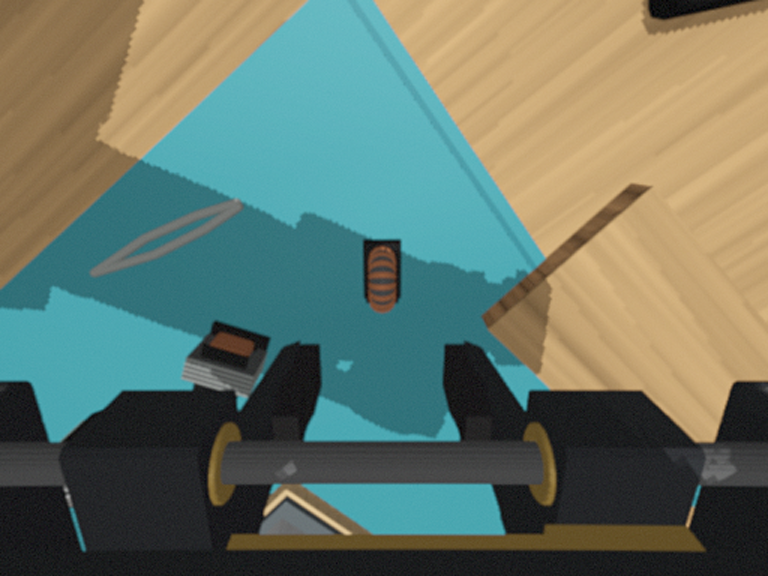

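The choke is centred at column 382 and square to the jaw. I'll go down and grip.

>>> carry_out(xyz=[[0,0,-30],[0,0,-30],[0,0,-30],[0,0,-18],[0,0,-12],[0,0,0],[0,0,0],[0,0,0],[0,0,0],[0,0,0],[0,0,0]], turn=[[0,0,0],[0,0,0],[0,0,0],[0,0,0],[0,0,0],[0,0,0],[0,0,0],[0,0,0],[0,0,0],[0,0,0],[0,0,0]], jaw=[-0.1,-0.1,-0.1,-0.1,-0.1,-0.1,1,1,1,1,1], squeeze=25)

```text
t: 11.9
ee_pos: [0.4623, 0.3361, 0.0128]
eef_rot: [0.0, 0.898, 0.44, 0.0]
ft_force: [-0.6, -1.2, 3.6]
width: 0.198
```

>>> carry_out(xyz=[[0,0,15],[0,0,30],[0,0,30],[0,0,30],[20,-36,0],[20,-36,0],[20,-36,0],[20,-36,0],[20,-36,0],[20,-36,0],[20,-36,0],[18,-36,0]], turn=[[0,0,0],[0,0,0],[0,0,0],[0,0,0],[0,0,6],[0,0,6],[0,0,6],[0,0,6],[0,0,6],[0,0,6],[0,0,6],[0,0,6]], jaw=[1,1,1,1,1,1,1,1,1,1,1,1])

```text
t: 13.1
ee_pos: [0.6207, 0.0464, 0.1183]
eef_rot: [0.0, 0.64, 0.769, 0.0]
ft_force: [0.9, -0.1, -0.7]
width: 0.199
```

>>> carry_out(xyz=[[0,0,0],[0,0,0],[0,0,0]], turn=[[0,0,0],[0,0,0],[0,0,0]], jaw=[1,1,1])

```text
t: 13.4
ee_pos: [0.6196, 0.049, 0.1177]
eef_rot: [-0.0, 0.641, 0.767, 0.0]
ft_force: [0.1, 0.9, -1.9]
width: 0.203
```

```bash
python3 snap.py w7; python3 snap.py s7 scene
```

```text
13.45 [0.61957674 0.04916026 0.11764985] [-3.47148523e-05  6.41200388e-01  7.67373480e-01  6.19870791e-05] 0.19901318893174835 [ 0.34414859 -0.11442309  0.26750761]
13.5 [0.61959042 0.04920507 0.11758731] [-5.00533781e-05  6.41072358e-01  7.67480441e-01  3.87763647e-05] 0.20012125949957926 [ 0.05889391  0.51257516 -0.72519236]
```

View pics/w7.png

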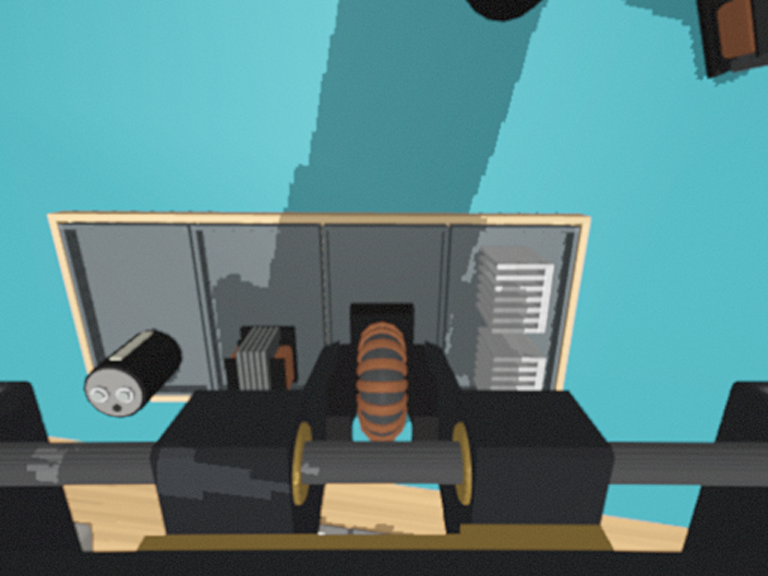

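View pics/s7.png

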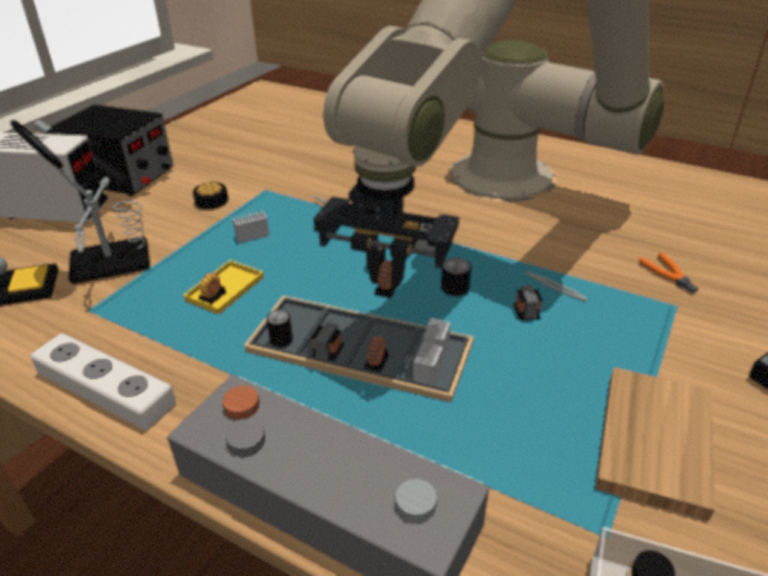

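The choke is held upright over its own bin, so I'll lower it.

>>> carry_out(xyz=[[0,0,-25],[0,0,-25],[0,0,-20],[0,0,-12],[0,0,-7],[0,0,-4],[0,0,-2],[0,0,0],[0,0,0]], turn=[[0,0,0],[0,0,0],[0,0,0],[0,0,0],[0,0,0],[0,0,0],[0,0,0],[0,0,0],[0,0,0]], jaw=[1,1,1,1,1,1,1,1,1])

```text
t: 14.4
ee_pos: [0.6203, 0.0479, 0.0228]
eef_rot: [0.0, 0.641, 0.767, 0.0]
ft_force: [0.0, 0.2, -0.1]
width: 0.201
```

>>> carry_out(xyz=[[0,0,-2],[0,0,0],[0,0,0]], turn=[[0,0,0],[0,0,0],[0,0,0]], jaw=[1,1,1])

```text
t: 14.7
ee_pos: [0.62, 0.048, 0.0203]
eef_rot: [0.0, 0.641, 0.767, 0.0]
ft_force: [-0.6, -0.4, -0.0]
width: 0.2
```

>>> carry_out(xyz=[[0,0,-2],[0,0,0],[0,0,0]], turn=[[0,0,0],[0,0,0],[0,0,0]], jaw=[1,1,1])

```text
t: 15.0
ee_pos: [0.6203, 0.048, 0.0198]
eef_rot: [0.0, 0.641, 0.767, 0.0]
ft_force: [-5.4, 0.2, 12.0]
width: 0.204
```

>>> carry_out(xyz=[[0,0,1.5],[0,0,0],[0,0,0],[0,0,0],[0,0,10],[0,0,30],[0,0,40],[0,0,40],[0,0,0]], turn=[[0,0,0],[0,0,0],[0,0,0],[0,0,0],[0,0,0],[0,0,0],[0,0,0],[0,0,0],[0,0,0]], jaw=[1,0.2,0.2,0.2,0.2,0.2,0.2,-0.35,-0.35])

```text
t: 15.9
ee_pos: [0.6224, 0.0478, 0.1462]
eef_rot: [0.004, 0.641, 0.767, 0.003]
ft_force: [1.3, 1.0, 0.2]
width: 0.557
```

```bash
python3 snap.py w8
```

```text
15.95 [0.62111998 0.04792932 0.14291951] [0.00237468 0.64140427 0.7671978  0.00156447] 0.5975442703619356 [ 0.33515014  0.92114478 -0.45636157]
```

View pics/w8.png

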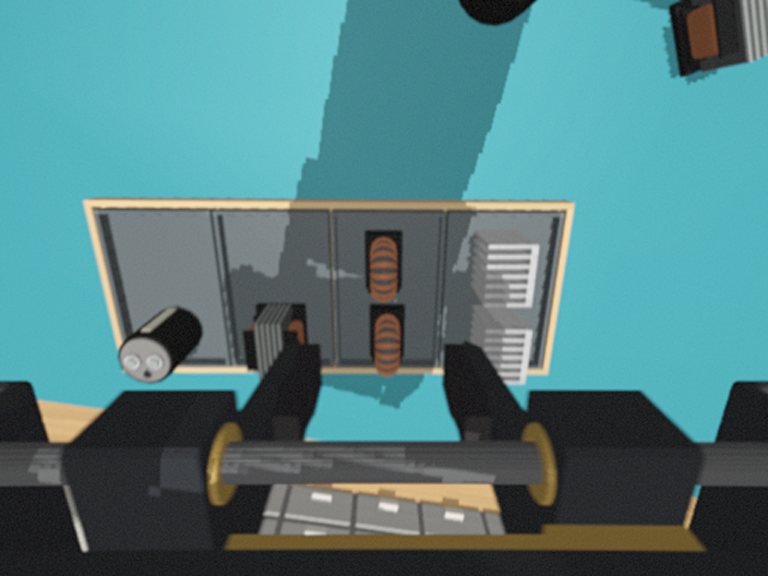

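The choke stands in line with its mate. On to the transformer.

>>> carry_out(xyz=[[-19,18,0],[-19,18,0],[-19,18,0],[-19,18,0],[-19,18,0],[-19,18,0],[-20,19,0],[-20,20,0],[-20,20,0],[0,0,0],[0,0,0],[0,0,0]], turn=[[0,0,-7.3],[0,0,-7.3],[0,0,-7.3],[0,0,-7.3],[0,0,-7.3],[0,0,-7.3],[0,0,-7.3],[0,0,-7.3],[0,0,-7.3],[0,0,0],[0,0,0],[0,0,0]], jaw=[-0.35,-0.35,-0.35,-0.35,-0.35,-0.35,-0.35,-0.35,-0.35,-0.35,-0.35,-0.35])

```text
t: 17.15
ee_pos: [0.4465, 0.2144, 0.1394]
eef_rot: [0.0, 0.955, 0.297, -0.0]
ft_force: [-0.9, -0.7, 0.1]
width: 0.672
```

```bash
python3 snap.py w9
```

```text
17.2 [0.44652538 0.21432637 0.1394008 ] [ 4.57452515e-05  9.54964443e-01  2.96720178e-01 -2.14529283e-04] 0.6734678399200976 [-1.15929306 -1.30873903  0.66136589]
```

View pics/w9.png

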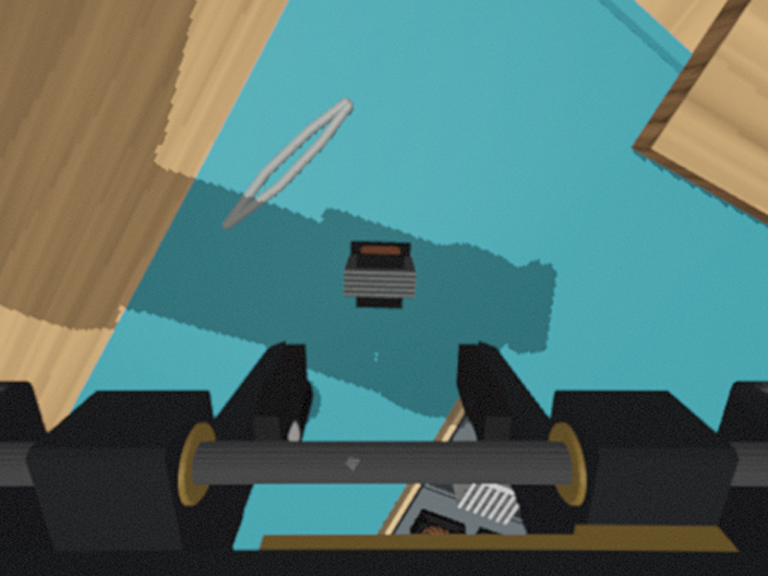

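Run:
```python
from h import *
import pickle
m=pickle.load(open("pics/w9.pkl","rb"))
P=plane(m,np.float64([(346,271),(415,270),(415,297),(344,297)])/1.5,.04); print(P,P.mean(0),np.linalg.norm(P[3]-P[2]))
```

```text
[[0.42475572 0.20740675 0.04      ]
 [0.45949907 0.23210424 0.04      ]
 [0.46998292 0.21767793 0.04      ]
 [0.43306719 0.19226672 0.04      ]] [0.44682622 0.21236391 0.04      ] 0.04481629543211199
```

>>> carry_out(xyz=[[0.5,-2,-30],[0,0,-30],[0,0,-30],[0,0,-20],[0,0,-14],[0,0,0],[0,0,0],[0,0,0],[0,0,0],[0,0,0],[0,0,0]], turn=[[0,0,0],[0,0,0],[0,0,0],[0,0,0],[0,0,0],[0,0,0],[0,0,0],[0,0,0],[0,0,0],[0,0,0],[0,0,0]], jaw=[-0.35,-0.35,-0.35,-0.35,-0.35,-0.35,1,1,1,1,1], squeeze=45)

```text
t: 18.3
ee_pos: [0.4471, 0.2129, 0.0165]
eef_rot: [0.0, 0.955, 0.297, 0.001]
ft_force: [-0.3, -3.2, 6.0]
width: 0.495
```

>>> carry_out(xyz=[[0,0,15],[0,0,30],[0,0,30],[0,0,30],[23,-30,0],[23,-30,0],[23,-30,0],[23,-30,0],[23,-30,0],[23,-30,0],[24,-30,0],[24,-31,0]], turn=[[0,0,0],[0,0,0],[0,0,0],[0,0,0],[0,0,8.2],[0,0,8.2],[0,0,8.2],[0,0,8.2],[0,0,8.2],[0,0,8.2],[0,0,8.2],[0,0,8.2]], jaw=[1,1,1,1,1,1,1,1,1,1,1,1])

```text
t: 19.5
ee_pos: [0.633, -0.0291, 0.1204]
eef_rot: [-0.0, 0.64, 0.769, -0.0]
ft_force: [-0.1, 0.3, -1.8]
width: 0.497
```

>>> carry_out(xyz=[[0,0,0],[0,0,0],[0,0,0]], turn=[[0,0,0],[0,0,0],[0,0,0]], jaw=[1,1,1])

```text
t: 19.8
ee_pos: [0.6319, -0.0271, 0.1204]
eef_rot: [-0.001, 0.642, 0.767, -0.0]
ft_force: [0.6, 0.1, -2.3]
width: 0.497
```

```bash
python3 snap.py w10
```

```text
19.85 [ 0.63193657 -0.02695141  0.12065529] [-3.86027955e-04  6.42007639e-01  7.66698136e-01 -1.06296087e-04] 0.4951236467219343 [ 0.45243916  0.01383713 -3.02062565]
```

View pics/w10.png

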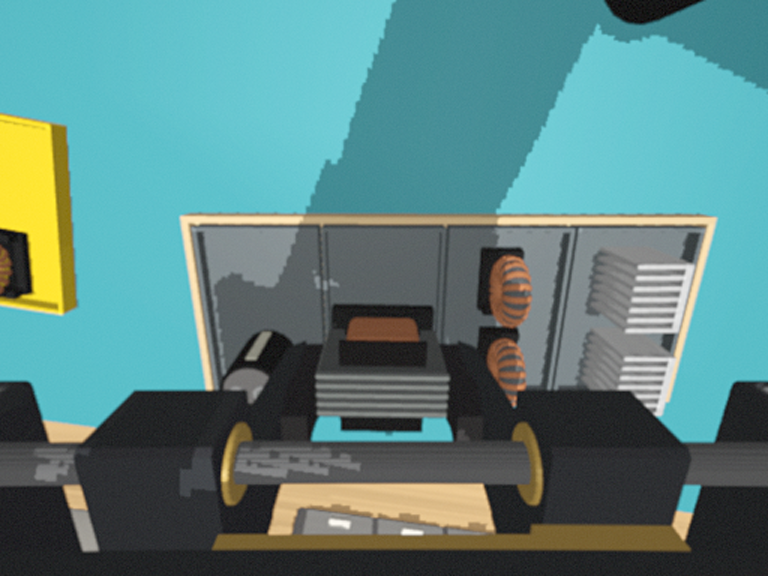

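>>> carry_out(xyz=[[0,0,-25],[0,0,-25],[0,0,-20],[0,0,-12],[0,0,-7],[0,0,-4],[0,0,-2],[0,0,0],[0,0,0]], turn=[[0,0,0],[0,0,0],[0,0,0],[0,0,0],[0,0,0],[0,0,0],[0,0,0],[0,0,0],[0,0,0]], jaw=[1,1,1,1,1,1,1,1,1])

```text
t: 20.75
ee_pos: [0.6328, -0.0281, 0.0264]
eef_rot: [0.0, 0.642, 0.767, 0.0]
ft_force: [-0.7, -0.2, -2.6]
width: 0.497
```

>>> carry_out(xyz=[[0,0,-2],[0,0,0],[0,0,0]], turn=[[0,0,0],[0,0,0],[0,0,0]], jaw=[1,1,1])

```text
t: 21.05
ee_pos: [0.6325, -0.028, 0.0238]
eef_rot: [0.0, 0.642, 0.767, 0.0]
ft_force: [0.6, 1.0, -2.6]
width: 0.491
```

>>> carry_out(xyz=[[0,0,-2],[0,0,0],[0,0,0]], turn=[[0,0,0],[0,0,0],[0,0,0]], jaw=[1,1,1])

```text
t: 21.35
ee_pos: [0.6328, -0.0281, 0.0235]
eef_rot: [0.0, 0.642, 0.767, 0.0]
ft_force: [-6.7, 0.6, 11.2]
width: 0.493
```

>>> carry_out(xyz=[[0,0,1.5],[0,0,0],[0,0,0],[0,0,0],[0,0,10],[0,0,30],[0,0,40],[0,0,40],[0,0,0],[0,0,0]], turn=[[0,0,0],[0,0,0],[0,0,0],[0,0,0],[0,0,0],[0,0,0],[0,0,0],[0,0,0],[0,0,0],[0,0,0]], jaw=[1,-0.27,-0.27,-0.27,-0.27,-0.27,-0.27,-0.27,-0.27,-0.27])

```text
t: 22.35
ee_pos: [0.6327, -0.028, 0.1441]
eef_rot: [0.001, 0.642, 0.767, 0.0]
ft_force: [1.0, -0.9, -0.6]
width: 0.638
```

```bash
python3 snap.py w11
```

```text
22.4 [ 0.6321289  -0.027923    0.14272731] [-4.18055773e-04  6.42123743e-01  7.66600864e-01 -1.95571368e-04] 0.6356599206909671 [ 0.83409376 -0.35484248 -0.28004085]
```

View pics/w11.png

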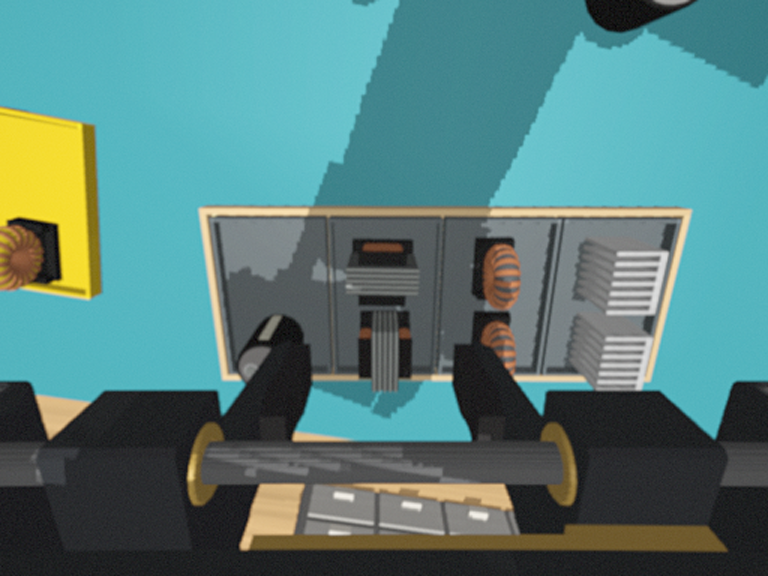

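The transformer stands in its bin's free half. The last part is the slim capacitor, at (0.452, -0.068).

>>> carry_out(xyz=[[-30,-7,0],[-30,-7,0],[-30,-7,0],[-30,-7,0],[-30,-6,0],[-30,-6,0],[0,0,0],[0,0,0],[0,0,0]], turn=[[0,0,0],[0,0,0],[0,0,0],[0,0,0],[0,0,0],[0,0,0],[0,0,0],[0,0,0],[0,0,0]], jaw=[-0.25,-0.25,-0.25,-0.25,-0.25,-0.25,-0.25,-0.25,-0.25])

```text
t: 23.3
ee_pos: [0.4531, -0.0679, 0.1428]
eef_rot: [-0.0, 0.642, 0.767, -0.0]
ft_force: [0.3, 0.2, 0.2]
width: 0.629
```

```bash
python3 snap.py w12
```

```text
23.35 [ 0.45312315 -0.06790401  0.14284167] [-2.14400106e-04  6.41980532e-01  7.66720908e-01 -1.49948921e-05] 0.6231363857223778 [0.14710263 0.53058081 0.90506376]
```

View pics/w12.png

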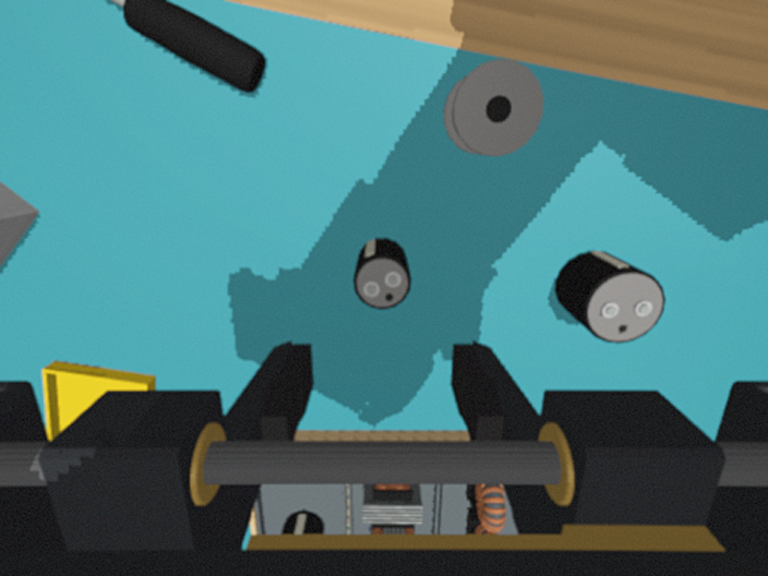

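Run:
```python
from h import *
import pickle
m=pickle.load(open("pics/w12.pkl","rb"))
P=plane(m,np.float64([(382,282),(355,282),(410,282),(625,307)])/1.5,.048); print(P,np.linalg.norm(P[1]-P[2]))
```

```text
[[ 0.45182487 -0.06862739  0.048     ]
 [ 0.45471464 -0.08489548  0.048     ]
 [ 0.44882806 -0.05175673  0.048     ]
 [ 0.44155882  0.08305344  0.048     ]] 0.03365752054857597
```

>>> carry_out(xyz=[[-1,-0.5,-30],[0,0,-30],[0,0,-30],[0,0,-22],[0,0,-15],[0,0,0],[0,0,0],[0,0,0],[0,0,0],[0,0,0],[0,0,0]], turn=[[0,0,0],[0,0,0],[0,0,0],[0,0,0],[0,0,0],[0,0,0],[0,0,0],[0,0,0],[0,0,0],[0,0,0],[0,0,0]], jaw=[-0.25,-0.25,-0.25,-0.25,-0.25,-0.25,1,1,1,1,1], squeeze=35)

```text
t: 24.45
ee_pos: [0.4521, -0.0686, 0.017]
eef_rot: [0.001, 0.642, 0.767, 0.0]
ft_force: [1.1, 0.8, 6.5]
width: 0.395
```

>>> carry_out(xyz=[[0,0,15],[0,0,30],[0,0,30],[0,0,30],[32,-6,0],[32,-6,0],[32,-6,0],[32,-6,0],[33,-6,0],[33,-6,0],[0,0,0],[0,0,0]], turn=[[0,0,0],[0,0,0],[0,0,0],[0,0,0],[0,0,0],[0,0,0],[0,0,0],[0,0,0],[0,0,0],[0,0,0],[0,0,0],[0,0,0]], jaw=[1,1,1,1,1,1,1,1,1,1,1,1])

```text
t: 25.65
ee_pos: [0.6451, -0.1044, 0.1204]
eef_rot: [-0.001, 0.642, 0.767, -0.0]
ft_force: [0.2, -0.1, -1.1]
width: 0.397
```

```bash
python3 snap.py w13
```

```text
25.7 [ 0.64470328 -0.10429443  0.12078942] [-6.82002963e-04  6.42096580e-01  7.66623395e-01 -2.95718480e-04] 0.3973348352019741 [ 0.22080311  0.53395035 -0.86711332]
```

View pics/w13.png

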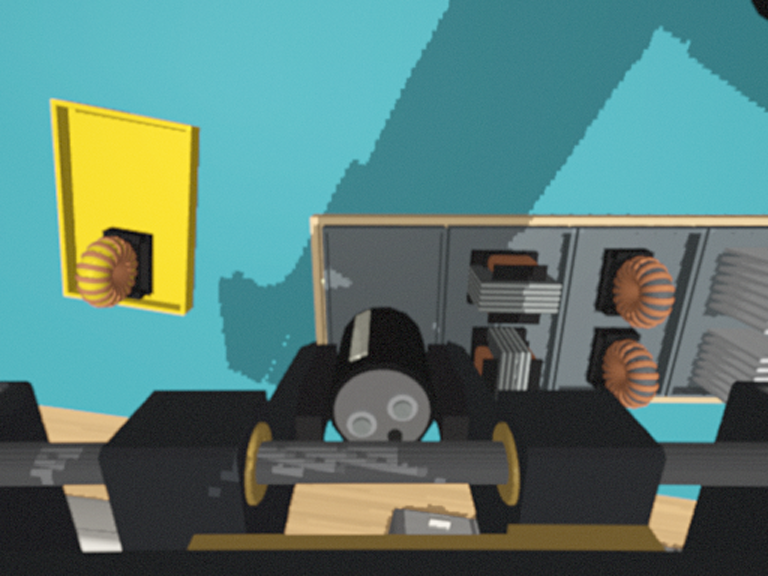

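>>> carry_out(xyz=[[0,0,-25],[0,0,-25],[0,0,-20],[0,0,-12],[0,0,-7],[0,0,-4],[0,0,-1],[0,0,0],[0,0,0]], turn=[[0,0,0],[0,0,0],[0,0,0],[0,0,0],[0,0,0],[0,0,0],[0,0,0],[0,0,0],[0,0,0]], jaw=[1,1,1,1,1,1,1,1,1])

```text
t: 26.6
ee_pos: [0.6458, -0.1046, 0.0279]
eef_rot: [0.001, 0.642, 0.767, 0.0]
ft_force: [-0.8, 0.1, -0.1]
width: 0.399
```

>>> carry_out(xyz=[[0,0,-2],[0,0,0],[0,0,0]], turn=[[0,0,0],[0,0,0],[0,0,0]], jaw=[1,1,1])

```text
t: 26.9
ee_pos: [0.6455, -0.1045, 0.0252]
eef_rot: [-0.0, 0.642, 0.767, -0.0]
ft_force: [-0.1, 0.2, -0.9]
width: 0.398
```

>>> carry_out(xyz=[[0,0,-2],[0,0,0],[0,0,0]], turn=[[0,0,0],[0,0,0],[0,0,0]], jaw=[1,1,1])

```text
t: 27.2
ee_pos: [0.6458, -0.1046, 0.024]
eef_rot: [0.0, 0.642, 0.767, 0.0]
ft_force: [-2.4, 0.6, 5.6]
width: 0.4
```

>>> carry_out(xyz=[[0,0,0.5],[0,0,0],[0,0,0],[0,0,0],[0,0,10],[0,0,30],[0,0,40],[0,0,40],[-15,25,30],[-15,25,30],[0,0,0],[0,0,0]], turn=[[0,0,0],[0,0,0],[0,0,0],[0,0,0],[0,0,0],[0,0,0],[0,0,0],[0,0,0],[0,0,0],[0,0,0],[0,0,0],[0,0,0]], jaw=[1,-0.05,-0.05,-0.05,-0.05,-0.05,-0.05,-0.05,-0.05,-0.05,-0.05,-0.05])

```text
t: 28.4
ee_pos: [0.6156, -0.0544, 0.2044]
eef_rot: [0.001, 0.642, 0.767, 0.0]
ft_force: [0.1, -0.0, -0.6]
width: 0.525
```

```bash
python3 snap.py w14; python3 snap.py s14 scene
```

```text
28.45 [ 0.61543559 -0.05487697  0.20320358] [-2.57432038e-04  6.42154255e-01  7.66575371e-01 -2.16193515e-04] 0.529228000167613 [-0.04322005  0.71061433  0.27265764]
28.5 [ 0.61537525 -0.05511374  0.20254941] [-7.70771277e-04  6.42339689e-01  7.66419561e-01 -4.32328852e-04] 0.5224386659311837 [0.70855194 0.98666772 0.81180008]
```

View pics/w14.png

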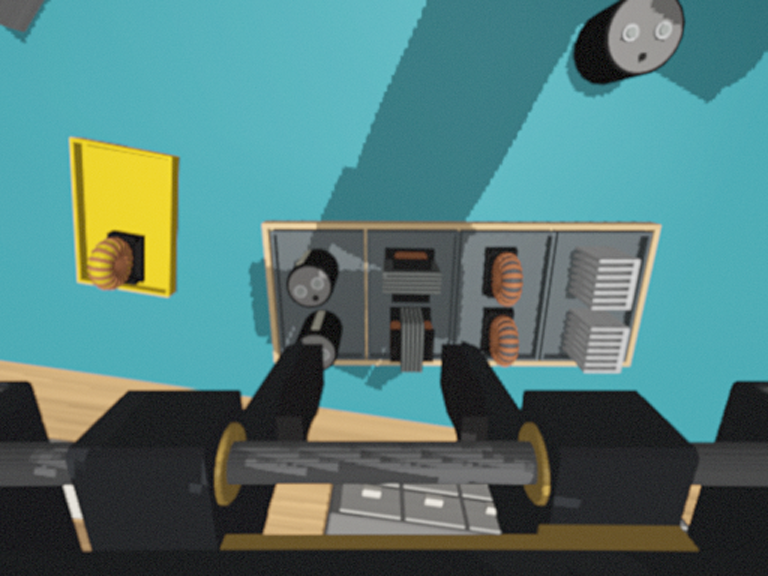

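View pics/s14.png

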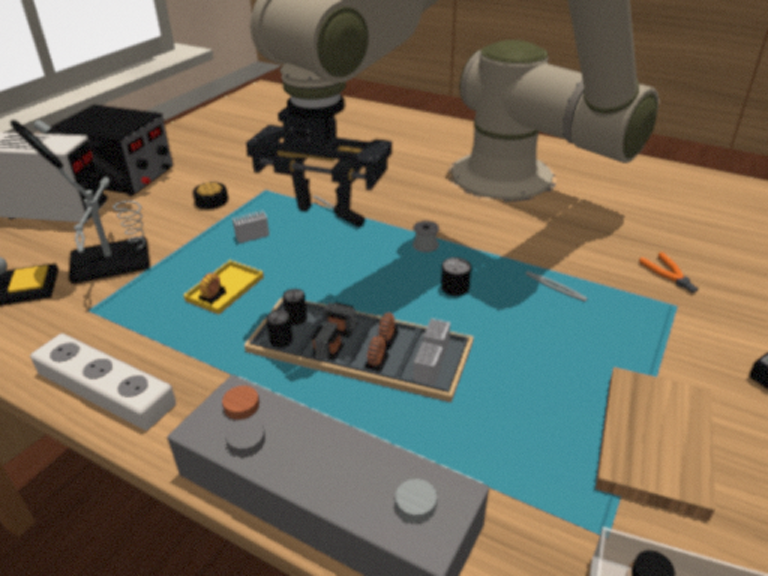

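All four parts stand upright beside their mates. I'll run a numeric check on the capacitor and the two look-alikes before handing in.

Run:
```python
from h import *
import pickle
np.set_printoptions(precision=4,suppress=True)
m=pickle.load(open("pics/w14.pkl","rb"))
c=np.array([.6495,.0145]);a=np.radians(10);ex=np.array([np.cos(a),np.sin(a)]);ey=np.array([-ex[1],ex[0]])
for n,uv,z,k in [("cap",(312,285),.055,-1.5),("tr",(411,284),.047,-.5),("choke ringtop",(507,278),.052,.5),("hs",(609,281),.049,1.5)]:
    P=plane(m,[np.float64(uv)/1.5],z)[0,:2]-c; print(n,P@ex,P@ey-.078*k)
print("big",plane(m,[np.float64((645,35))/1.5],.048))
a=cv2.imread("pics/scene0.png").astype(int);b=cv2.imread("pics/s14_raw.png").astype(int)
for n,(x,y,w,h) in {"long":(153,138,28,26),"big":(292,168,26,30)}.items():
    print(n,np.abs(a-b)[y:y+h,x:x+w].mean())
```

```text
cap -0.025450820723559982 0.001864239867225878
tr -0.02363462034352828 -0.0010905547971661114
choke ringtop -0.03031695508796816 -0.007182109138050952
hs -0.027078558141093088 -0.00657626200493544
big [[0.4431 0.0835 0.048 ]]
long 3.4555860805860807
big 11.585470085470085
```

All within the limits, and the fat capacitor is unmoved at (0.443, 0.0835). Its image difference comes from the arm's shadow. Handing in.

```bash
python3 -c "
from cell import ctrl
print(ctrl.sign_off())"
```

```text
the job is handed in; nothing more can be done
None
```

I put the short heat sink, ring choke, transformer and slim capacitor into the free halves of their matching bins. Each was lowered until I felt the floor, then released. I handed the job in at about 28.5 s, with the gripper clear of everything; the hand-in gave no verdict.

**Last checks on the four parts:** the final wrist and scene pictures show all four upright next to their mates. Measured in the bin frames, they sit at x of about -24 to -30 mm and within about 7 mm of y = 0. That is inside the limits of -48 to +5 mm and ±28 mm. These positions came from hand-picked pixels, so they are good to a few mm.

**Look-alikes:**
- **Fat capacitor:** it measured about 1.5 mm from its first position, which is within measurement error. Its patch of the scene picture did change a little (mean difference 11.6 grey levels); I put that down to the arm's shadow.
- **Long heat sink:** I did not measure its position again. Its patch of the scene picture is nearly unchanged (mean difference 3.5 grey levels).

**Disagreements:**
- **Bin floor:** it turned out to be about 7 mm above the work surface, where I had expected 3 mm, so I set each part down by feel.
- **Tray centre:** two views put it 2–3 mm apart along x, so I placed the last three parts to a corrected centre.
- **Transformer:** two views disagreed by about 5 mm before the grasp, and a closer look settled it.

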